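# Put the desk set back in its holders

### The job

Put each of the four things of the desk set back into the wooden holder shaped for it: the stapler lying in the long tray, the rubber stamp standing in the small rectangular tray, the yellow note block lying flat between the corners of the square tray, and the glue stick upright in the round cup. Each must sit fully down on its holder's floor and be let go; leave the two thread spools standing where they are.

Things in the scene. Friction and masses are not known exactly. Their poses are not given: they have to be found in the camera images.
- stapler_center (a point): Red and dark grey desk stapler lying on its base, 36 wide (x) x 141 long (y) x 47 high mm, loose, 0.19 kg. The point is its centre, half-way up (23.5 mm above its underside). Its own y axis runs along its length, z up. The upper arm (28 to 46 mm above the underside) is 26 mm wide at the middle and is a good grip; it does not open.
- stamp_center (a point): Rubber stamp of brown wood standing on its base, loose, 0.06 kg: rectangular base 30 (x) x 52 (y) x 17 mm high, with a turned upright handle, round, about 27 mm across, 29 to 68 mm above the underside (total height 68). The point is its centre, half-way up (34 mm above the underside), on the handle's axis. y runs along the base's long side, z up.
- notes_center (a point): Square yellow block of sticky notes lying flat, 51 (x) x 52 (y) x 14 mm thick, loose, 0.05 kg. The point is its centre (7 mm above its underside); x and y are square to its sides.
- glue_stick_center (a point): Yellow glue stick standing upright, round, 26 mm diameter, 93 mm high, loose, 0.03 kg. The point is its centre (46.5 mm above its underside); z is its long axis.
- stapler_dock_floor (a point): Fixed to the desk, in plain brown wood with a cork floor. Long low tray for the stapler: rectangular pocket 54 (x) x 159 (y) mm, walls 4 mm thick. The point is the centre of the pocket's floor, 4 mm above the desk; the rim is 10 mm above that floor. y runs along the pocket's length.
- stamp_dock_floor (a point): Fixed to the desk, in plain brown wood with a cork floor. Small low rectangular tray for the stamp: pocket 48 (x) x 70 (y) mm, closed walls 4 mm thick all round. The point is the centre of the pocket's floor, 4 mm above the desk; the rim is 10 mm above that floor. y runs along the pocket's length.
- memo_tray_floor (a point): Fixed to the desk, in plain brown wood with a cork floor. Square tray for the note block: pocket 70 x 70 mm with an upright angle piece at each of the four corners (14 mm above the floor, 15 mm along each side, 4 mm thick); the middle 48 mm of each side is open at floor level, for fingers. The point is the centre of the floor, 4 mm above the desk; x and y are square to the sides.
- glue_cup_floor (a point): Fixed to the desk, in plain brown wood with a cork floor. Round open cup for the glue stick: inside diameter 45 mm, outside 53 mm. The point is the centre of its floor, 4 mm above the desk; the rim is 36 mm above that floor.
- spool_blue_center (a point): Dark blue thread spool standing among the other things, 35 mm diameter, 55 mm high, loose; a bystander. The point is its centre, half-way up.
- spool_black_center (a point): Black thread spool standing among the other things, 35 mm diameter, 55 mm high, loose; a bystander. The point is its centre, half-way up.
There are look-alikes about, which are no part of the job. What is shaped like the part that bears notes_center but white is not meant.

How it is judged:
By the outcome, as a careful person would: the job done as asked, in the order asked, and still so for the second after the job is handed in, with the robot touching nothing.
It also fails if it takes over 109 s, if anything falls off the work surface, if the arm or the gripper's body presses on something with over 40 N, if the wrist force passes 120 N, or if a joint passes its speed limit or range.

### The arm

A 6-joint arm with a two-finger parallel gripper is mounted at the origin on the work surface; the furniture and walls round the work are solid. World frame = base frame: x ahead of the robot, y to its left, z up, the work surface at z = 0. Lengths are in m, angles in rad, forces in N, time in s.
With the tool pointing down it reaches from about 0.225 to 0.875 m from the base axis. Payload 3.4 kg.
Tool frame: the origin (TCP) lies at the very end of the fingers, on their centre line; the grasp point (between the pads) lies 19 mm behind it; z points along the fingers, y is the direction in which the jaws open and shut (so a half turn about z gives the same grasp; the last joint's range is limited). The gripper opens to 85 mm and grips with 20 to 120 N. Pads are 22 mm wide; open, the fingers measure 114 mm over their backs; the gripper's body (76 mm by 85 mm) begins 54 mm behind the grasp point. The pads swing forward as they close: fully open they stand 13 mm farther back than shut.
Start: joints at [-1.257, 0.276, 1.505, -0, 1.361, -0.121], TCP at [0.242, -0.522, 0.209] pointing down, gripper open.
Joint ranges: [-2.89, 2.89], [-0.75, 2.08], [0.22, 2.7], [-1.18, 4.32], [0.11, 2.71], [-2.7, 2.7]. Speed limits (rad/s): [2.57, 2.57, 3.14, 3.14, 3.14, 3.14].

### API

Orientations are given as a unit quaternion [w, x, y, z].
In Python, from rig import telemetry, optics, order gives the robot as it stands.
- The arm moves only by the shell command python3 -m creep 'ROWS' [FORCE]. ROWS is a JSON object of lists of equal length, an entry for each row: "slide": the shift along the world's x, y, z normalised to -1 to 1, where 1 is 0.15 m, a list of three; "twist": the turn, a rotation vector about the world's x, y, z normalised to -1 to 1, where 1 is 360 degrees, a list of three; "fingers": the gripper's target within -1 to 1 (fully open at 1, half-way at 0, shut at -1). A call has 1 to 20 rows; each row is the pose to reach, as a shift and turn from the pose commanded when the call began, turning the shorter way round; what a row does not reach only later rows make up. A row lasts 1/10 s, in which the tool goes at most 50 mm and 8.59 degrees, less where a joint would pass 70% of its speed; a pose out of reach is approached as far as the arm can. A call with a number of a shift or a turn outside -1 to 1 is refused whole. A call with a gripper value outside its range is refused whole. The fingers move at their own pace and stop on an object; FORCE is the grip in N (left out, the last holds). Time passes only in rows, so rows that repeat a pose let the fingers close. It gives the time, the measured TCP pose, the force and the opening at its end, in the units of the state.
- telemetry.get_state(): the state, without advancing time (a new reading comes with each control period).
- optics.get_image(name): name is "side" or "top" or "wrist"; returns a dict with "img" (384x512x3 uint8, blue, green, red), "depth" (384x512 float32, m along the optical axis (not along the pixel's ray), 0 where there is no reading), "fovy" (degrees; the focal length in pixels is half the picture's height over the tangent of half this angle, whatever the lens; pixels are square), "cx", "cy" (the principal point, pixels), "dist" ([k1, k2, p1, p2, k3] as OpenCV has them; the pictures are not rectified), "world_from_camera" (4x4, takes a point from camera to world coordinates). Camera axes: x right, y down, z forward; pixel columns grow to the right and rows downward; lengths in m; the calibration is good to about 2 mm. A picture is of the moment at which its call begins.
- order.sign_off(): hands the job in, once; it reports no verdict.
The state is a dict: "clock": time; "qpos": joint angles; "qd": joint speeds; "effort": joint torques, N m; "position": TCP position; "ee_rot": TCP orientation; "contact_force": force on the tool from outside, world axes, zero at the start; "moment": the same for the moment, N m; "width": finger opening in m.
Only numpy, scipy, OpenCV 4.12 (cv2) and the standard library are available. Lean on these libraries where they do the work, as an engineer would, in place of code of your own. Each camera call takes 0.05 s, during which the arm holds its last target.

## Working session

There is one attempt and no reset: what is moved stays moved. The work goes in short steps, Python scripts to look and compute and a shell command to move; the robot and the scene stay as the last step left them, time stands still between calls to the robot, and variables do not carry over. Pictures are saved under pics/ and viewed, and the job is handed in when it is done.

```bash
mkdir -p pics; ls
cat > h.py <<'E'
import numpy as np, cv2
from rig import telemetry, optics, order
def grab(n):
    d=optics.get_image(n); np.savez('last_%s.npz'%n,**{k:np.array(v) for k,v in d.items()}); return d
def load(n): return dict(np.load('last_%s.npz'%n))
def K(d):
    f=d['img'].shape[0]/2/np.tan(np.radians(float(d['fovy']))/2)
    return np.array([[f,0,float(d['cx'])],[0,f,float(d['cy'])],[0,0,1]])
def rays(d,uv):
    uv=np.asarray(uv,float).reshape(-1,1,2)
    n=cv2.undistortPointsIter(uv,K(d),np.array(d['dist'],float),None,None,(3,100,1e-10)).reshape(-1,2)
    return np.c_[n,np.ones(len(n))]
def atz(d,uv,z):
    T=np.array(d['world_from_camera']);r=rays(d,uv)@T[:3,:3].T;o=T[:3,3]
    return o+r*((z-o[2])/r[:,2])[:,None]
def cloud(d):
    h,w=d['depth'].shape;v,u=np.mgrid[:h,:w]
    r=rays(d,np.stack([u,v],-1).reshape(-1,2))*np.array(d['depth']).reshape(-1,1)
    T=np.array(d['world_from_camera']);return (r@T[:3,:3].T+T[:3,3]).reshape(h,w,3)
def proj(d,P):
    T=np.linalg.inv(np.array(d['world_from_camera']));c=np.asarray(P,float).reshape(-1,3)@T[:3,:3].T+T[:3,3]
    return cv2.projectPoints(c,np.zeros(3),np.zeros(3),K(d),np.array(d['dist'],float))[0].reshape(-1,2)
E
python3 - <<'E'
from h import *
s=telemetry.get_state();print(s)
for n in['top','side','wrist']:
    d=grab(n);cv2.imwrite(f'pics/{n}0.png',d['img']);print(n,d['fovy'],d['dist'],np.round(d['world_from_camera'],3).tolist(),(np.array(d['depth'])>0).mean())
E
```

```text
pics
{'clock': 0.0, 'qpos': array([-1.25699390e+00,  2.76591066e-01,  1.50616986e+00,  2.31410513e-05,
        1.36070556e+00, -1.21003820e-01]), 'qd': array([ 0.00047381, -0.00195642,  0.00055851, -0.00067193,  0.00073202,
        0.00084558]), 'effort': array([-1.62741389e-04, -4.16772079e+01, -2.45806646e+01,  2.68786346e-05,
        1.11362411e-02, -1.69828337e-05]), 'position': array([ 0.24202776, -0.52093191,  0.20852737]), 'ee_rot': array([-9.33656898e-04,  9.76460968e-01,  2.15692144e-01, -7.89170916e-05]), 'contact_force': array([0.58159418, 0.76786007, 0.31359312]), 'moment': array([-0.01073794,  0.08473105,  0.0102736 ]), 'width': 0.08566049820306014}
top 56.47676934523019 [-0.03154943  0.          0.          0.          0.        ] [[0.025, -0.991, 0.13, 0.372], [-1.0, -0.025, 0.005, -0.043], [-0.002, -0.13, -0.992, 0.927], [0.0, 0.0, 0.0, 1.0]] 0.9959767659505209
side 56.90998192511838 [0.03596011 0.         0.         0.         0.        ] [[0.991, -0.079, 0.11, 0.404], [-0.135, -0.479, 0.868, -0.786], [-0.016, -0.874, -0.485, 0.489], [0.0, 0.0, 0.0, 1.0]] 0.995758056640625
wrist 59.856554848283565 [-0.06899332  0.          0.          0.          0.        ] [[0.421, -0.862, -0.283, 0.315], [-0.907, -0.401, -0.129, -0.487], [-0.002, 0.311, -0.951, 0.374], [0.0, 0.0, 0.0, 1.0]] 0.9959869384765625
```

View pics/top0.png

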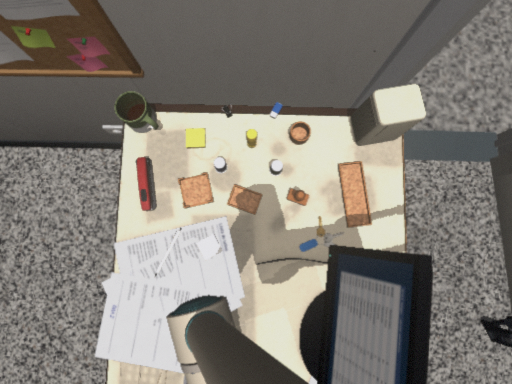

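View pics/side0.png

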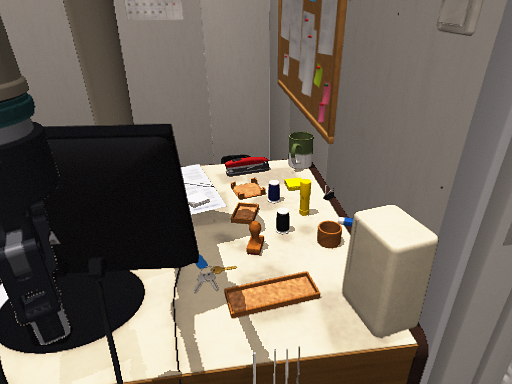

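Run:
```python
from h import *
d=load('top');s=load('side')
print(proj(d,[[.242,-.522,.209],[0,0,0],[0,0,.4]]),proj(s,[[.242,-.522,.209]]))
C=cloud(d);np.save('C.npy',C)
names=dict(stapler=(145,184),notes=(196,138),glue=(252,134),stamp=(298,196),sdock=(354,194),cup=(300,133),stdock=(244,199),memo=(196,190),blue=(220,163),black=(276,167),white=(208,247),mon=(380,260),mon2=(335,255),mon3=(380,330),box=(395,105),mug=(132,105),desk=(230,130))
for k,(u,v) in names.items(): print(k,np.round(C[v,u],3),s and np.round(proj(s,C[v,u])[0]))
cv2.imwrite('pics/topz.png',cv2.resize(d['img'][85:285,100:420],None,fx=2.5,fy=2.5,interpolation=cv2.INTER_CUBIC))
```

```text
[[491.88123937 306.91509384]
 [229.65771891 386.61545964]
 [212.52542949 508.01762912]] [[ 60.02731345 328.84325911]]
stapler [0.492 0.225 0.045] [245. 159.]
notes [0.621 0.107 0.016] [294. 182.]
glue [ 0.612 -0.04   0.095] [305. 181.]
stamp [ 0.468 -0.154  0.07 ] [252. 220.]
sdock [ 0.485 -0.308  0.005] [271. 294.]
cup [ 0.644 -0.166  0.006] [331. 240.]
stdock [ 0.464 -0.023  0.004] [245. 214.]
memo [0.485 0.103 0.005] [248. 190.]
blue [0.548 0.038 0.054] [273. 183.]
black [ 0.54  -0.101  0.059] [280. 209.]
white [0.34  0.064 0.016] [196. 197.]
mon [ 0.331 -0.289  0.24 ] [170. 183.]
mon2 [ 0.331 -0.24   0.083] [184. 246.]
mon3 [ 0.207 -0.281  0.257] [ 83. 177.]
box [ 0.662 -0.351  0.179] [388. 219.]
mug [0.703 0.278 0.028] [307. 153.]
desk [0.648 0.02  0.004] [311. 199.]
```

View pics/topz.png

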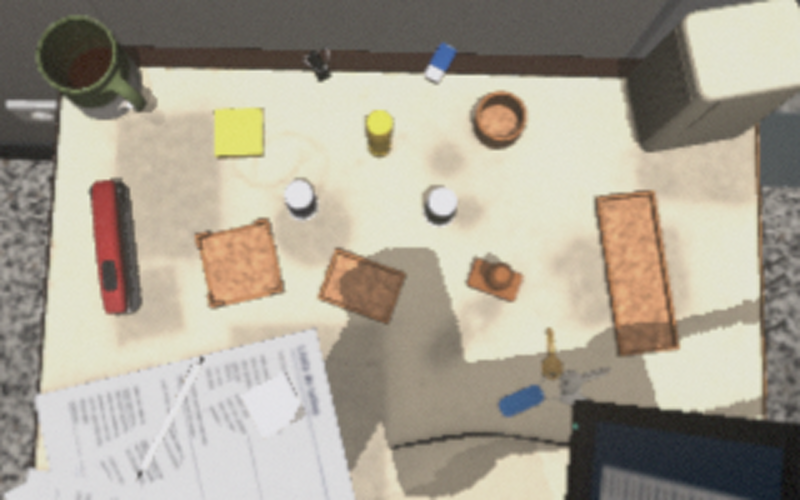

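View pics/wrist0.png

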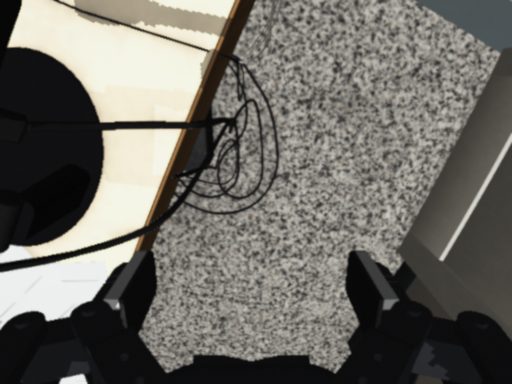

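Run:
```python
from h import *
C=np.load('C.npy').reshape(-1,3);S=cloud(load('side')).reshape(-1,3)
for n,A in(('top',C),('side',S)):
  for nm,(x0,x1,y0,y1) in dict(mon=(.0,.4,-.48,-.18),box=(.56,.8,-.5,-.25),mug=(.64,.8,.2,.4)).items():
    m=(A[:,0]>x0)&(A[:,0]<x1)&(A[:,1]>y0)&(A[:,1]<y1)&(A[:,2]>.06)&(A[:,2]<.6)
    print(n,nm,m.sum(),np.percentile(A[m],[1,50,99],axis=0).round(3).tolist() if m.sum() else '')
```

```text
top mon 14961 [[0.067, -0.47, 0.065], [0.225, -0.281, 0.247], [0.348, -0.212, 0.345]]
top box 10548 [[0.618, -0.43, 0.066], [0.76, -0.343, 0.21], [0.779, -0.253, 0.395]]
top mug 8055 [[0.647, 0.202, 0.067], [0.766, 0.292, 0.247], [0.777, 0.398, 0.372]]
side mon 20075 [[0.149, -0.351, 0.071], [0.261, -0.331, 0.238], [0.351, -0.271, 0.343]]
side box 28730 [[0.617, -0.436, 0.064], [0.76, -0.375, 0.208], [0.793, -0.253, 0.468]]
side mug 3986 [[0.649, 0.202, 0.066], [0.766, 0.249, 0.28], [0.778, 0.397, 0.468]]
```

```bash
python3 -m creep '{"slide":[[0,0,0.33],[0,0,0.66],[0,0,1],[0,0,1]],"twist":[[0,0,0],[0,0,0],[0,0,0],[0,0,0]],"fingers":[1,1,1,1]}'
python3 -m creep '{"slide":[[0,0,0.33],[0,0,0.66],[0,0,0.8],[0,0,0.8]],"twist":[[0,0,0],[0,0,0],[0,0,0],[0,0,0]],"fingers":[1,1,1,1]}'
```

```text
clock: 0.55
position: [0.2431, -0.5242, 0.367]
ee_rot: [0.007, 0.976, 0.216, 0.001]
contact_force: [0.0, -0.3, 0.5]
width: 0.0856
clock: 0.95
position: [0.2425, -0.5224, 0.4826]
ee_rot: [0.003, 0.976, 0.216, 0.0]
contact_force: [0.4, 0.3, 0.1]
width: 0.0855
```

```bash
python3 -m creep '{"slide":[[0.1,0.33,0],[0.2,0.66,0],[0.3,1,0],[0.3,1,0]],"twist":[[0,0,0],[0,0,0],[0,0,0],[0,0,0]],"fingers":[1,1,1,1]}'
python3 -m creep '{"slide":[[0.1,0.33,0],[0.2,0.66,0],[0.3,1,0],[0.3,1,0]],"twist":[[0,0,0],[0,0,0],[0,0,0],[0,0,0]],"fingers":[1,1,1,1]}'
python3 -m creep '{"slide":[[0.1,0.33,-0.25],[0.2,0.66,-0.5],[0.3,0.8,-0.75],[0.3,0.8,-0.75],[0.3,0.8,-0.75]],"twist":[[0,0,0],[0,0,0],[0,0,0],[0,0,0],[0,0,0]],"fingers":[1,1,1,1,1]}'
python3 - <<'E'
from h import *
d=grab('wrist');cv2.imwrite('pics/w1.png',cv2.resize(d['img'],(768,576)));s=telemetry.get_state();print(s['position'],s['qpos']);print(np.round(d['world_from_camera'],3))
E
```

```text
clock: 1.35
position: [0.2876, -0.3661, 0.4794]
ee_rot: [-0.001, 0.976, 0.218, 0.001]
contact_force: [-0.6, -0.3, 0.1]
width: 0.0855
clock: 1.75
position: [0.3324, -0.2171, 0.479]
ee_rot: [-0.001, 0.976, 0.219, 0.0]
contact_force: [-0.3, -0.4, 0.4]
width: 0.0853
clock: 2.25
position: [0.376, -0.1, 0.3631]
ee_rot: [-0.002, 0.976, 0.217, -0.003]
contact_force: [0.3, -0.4, -0.6]
width: 0.0852
[ 0.37660067 -0.10148219  0.36502283] [-4.41026853e-01 -6.31714088e-02  1.52400807e+00 -1.07546558e-03
  1.68476129e+00  6.93280855e-01]
[[ 0.424 -0.859 -0.288  0.45 ]
 [-0.906 -0.404 -0.128 -0.066]
 [-0.007  0.315 -0.949  0.528]
 [ 0.     0.     0.     1.   ]]
```

View pics/w1.png

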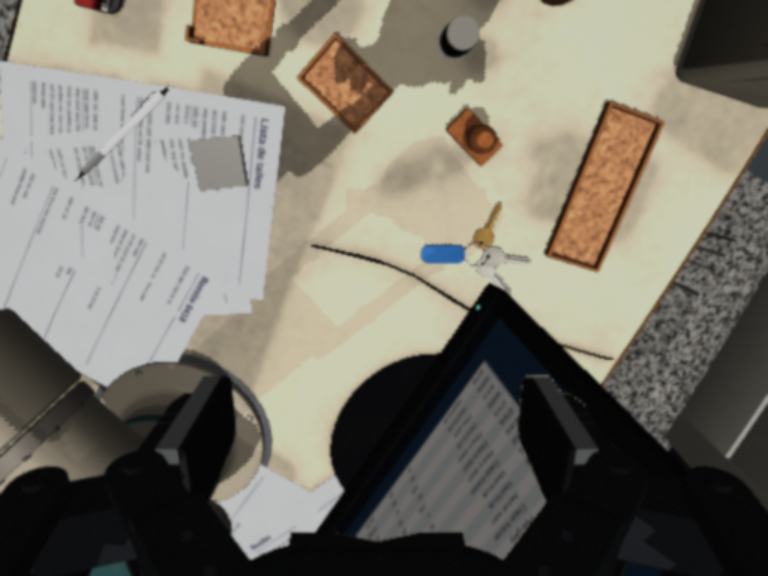

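```bash
python3 -m creep '{"slide":[[0.33,0.2,0],[0.66,0.4,0],[1,0.66,0.2],[1,0.66,0.2],[1,0.66,0.2],[1,0.66,0.2]],"twist":[[0,0,-0.02],[0,0,-0.04],[0,0,-0.06],[0,0,-0.07],[0,0,-0.07],[0,0,-0.07]],"fingers":[1,1,1,1,1,1]}'
python3 - <<'E'
from h import *
d=grab('wrist');cv2.imwrite('pics/w2.png',cv2.resize(d['img'],(768,576)));s=telemetry.get_state();print(s['position'],s['qpos']);print(np.round(d['world_from_camera'],3))
E
```

```text
clock: 2.9
position: [0.5281, -0.0041, 0.397]
ee_rot: [0.001, 1.0, -0.003, -0.0]
contact_force: [-0.1, 0.2, -0.2]
width: 0.0856
[ 0.52716938 -0.00423031  0.39689597] [-1.39094152e-01  1.56473481e-01  1.21426390e+00 -1.31908882e-03
  1.77129377e+00  1.43761174e+00]
[[-0.005 -0.95  -0.311  0.609]
 [-1.     0.005  0.001 -0.004]
 [ 0.     0.311 -0.95   0.562]
 [ 0.     0.     0.     1.   ]]
```

View pics/w2.png

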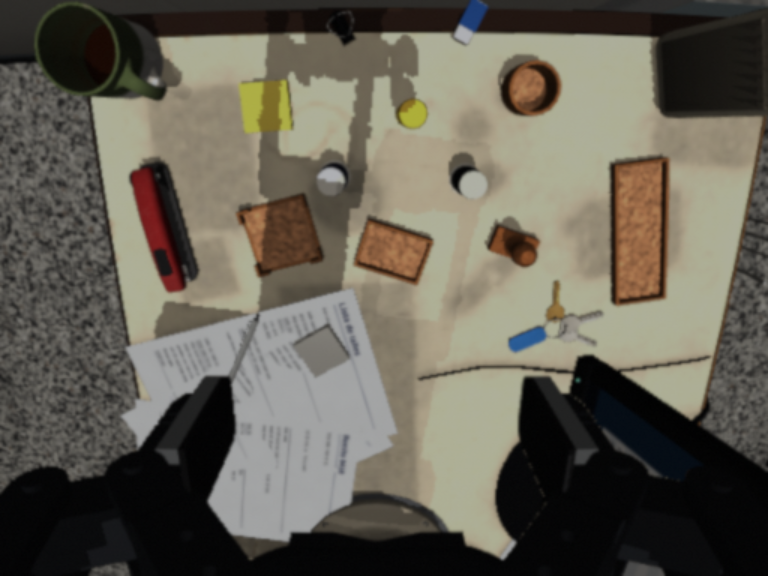

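```bash
cat > m.py <<'E'
from h import *
def rect(P):
    (cx,cy),(w,h),a=cv2.minAreaRect(P[:,:2].astype(np.float32)*1000)
    if w>h: w,h=h,w;a+=90
    # a: direction of the short side; long side dir = a+90
    return np.round([cx/1000,cy/1000],4).tolist(),(round(w,1),round(h,1)),'long dir deg %.1f'%((a+90+90)%180-90)
def run(n):
    d=load(n);C=cloud(d);hsv=cv2.cvtColor(d['img'],cv2.COLOR_BGR2HSV);H,S,V=[hsv[...,i].astype(int) for i in range(3)]
    z=C[...,2]
    def sel(c,r,zl,zh,m=True):
        k=(np.hypot(C[...,0]-c[0],C[...,1]-c[1])<r)&(z>zl)&(z<zh)&m
        return C[k]
    print('==',n)
    dk=sel((.58,-.04),.03,-.05,.03);print('desk z',np.median(dk[:,2]) if len(dk) else '')
    brown=(H<20)&(S>110)
    for nm,c,r in(('sdock',(.485,-.308),.11),('stdock',(.464,-.023),.065),('memo',(.485,.103),.075),('cup',(.644,-.166),.045)):
        P=sel(c,r,-.01,.06,brown);print(nm,len(P),rect(P),np.percentile(P[:,2],[5,50,99]).round(3))
    P=sel((.644,-.166),.045,.03,.06);print('cup rim',cv2.minEnclosingCircle(P[:,:2].astype(np.float32)))
    P=sel((.621,.107),.05,.006,.03,(H>20)&(H<40)&(S>120));print('notes',len(P),rect(P))
    for nm,c,zl in(('glue',(.612,-.04),.085),('blue',(.545,.038),.045),('black',(.54,-.101),.045),('stamptop',(.465,-.154),.055)):
        P=sel(c,.035,zl,.12);print(nm,len(P),P.mean(0).round(4),cv2.minEnclosingCircle(P[:,:2].astype(np.float32)))
    P=sel((.465,-.154),.05,.006,.022,brown);print('stampbase',len(P),rect(P))
    P=sel((.492,.225),.1,.03,.06);print('stapler hi',len(P),rect(P))
    P=sel((.492,.225),.1,.01,.06);print('stapler all',len(P),rect(P))
if __name__=='__main__':
    import sys
    for n in sys.argv[1:]: run(n)
E
python3 m.py wrist top
```

```text
== wrist
desk z 0.0004276441164554612
sdock 3443 ([0.4871, -0.3021], (128.1, 173.2), 'long dir deg -16.3') [0.003 0.005 0.016]
stdock 1446 ([0.4653, -0.0217], (55.1, 77.2), 'long dir deg 71.4') [0.004 0.006 0.016]
memo 1996 ([0.4854, 0.1051], (76.6, 77.9), 'long dir deg 14.6') [0.003 0.005 0.019]
cup 1107 ([0.64, -0.1599], (51.1, 51.3), 'long dir deg -64.1') [0.004 0.015 0.042]
cup rim ((0.640038788318634, -0.1608346849679947), 0.026938969269394875)
notes 1054 ([0.624, 0.112], (50.0, 50.3), 'long dir deg -86.0')
glue 323 [ 0.6143 -0.0361  0.0932] ((0.614473819732666, -0.036337193101644516), 0.013484167866408825)
blue 305 [0.5506 0.0427 0.0553] ((0.549946129322052, 0.04316616803407669), 0.01470356248319149)
black 308 [ 0.547  -0.1001  0.055 ] ((0.5465407371520996, -0.10079070180654526), 0.014586703851819038)
stamptop 217 [ 0.4757 -0.1567  0.0642] ((0.47402966022491455, -0.1589636504650116), 0.01322236005216837)
stampbase 295 ([0.4743, -0.158], (29.8, 51.8), 'long dir deg 71.0')
stapler hi 1473 ([0.4964, 0.2315], (31.0, 138.0), 'long dir deg 11.1')
stapler all 1897 ([0.5056, 0.1922], (
[... 464 characters left out ...]
.026885133236646652)
notes 310 ([0.6222, 0.1104], (46.1, 49.6), 'long dir deg 5.2')
glue 101 [ 0.6126 -0.0388  0.0927] ((0.613159716129303, -0.0384972020983696), 0.013468443416059017)
blue 111 [0.5481 0.0399 0.0556] ((0.5486206412315369, 0.040147263556718826), 0.01448262669146061)
black 108 [ 0.5444 -0.1029  0.0556] ((0.5450186729431152, -0.10299888998270035), 0.014272188767790794)
stamptop 95 [ 0.4718 -0.1595  0.0646] ((0.47236543893814087, -0.16058436036109924), 0.013103965669870377)
stampbase 109 ([0.4726, -0.1596], (27.1, 48.5), 'long dir deg 71.9')
stapler hi 574 ([0.4949, 0.2334], (30.2, 137.4), 'long dir deg 8.2')
stapler all 737 ([0.5036, 0.1906], (111.3, 137.6), 'long dir deg 11.5')
```

Run:
```python
from m import *
for n in('wrist','top'):
    d=load(n);C=cloud(d);hsv=cv2.cvtColor(d['img'],cv2.COLOR_BGR2HSV);H,S,V=[hsv[...,i].astype(int) for i in range(3)];z=C[...,2]
    def blob(mask,c):
        k,l=cv2.connectedComponents(mask.astype(np.uint8));u,v=proj(d,[c[0],c[1],c[2]])[0].round().astype(int);return C[l==l[v,u]] if l[v,u] else C[:0].reshape(-1,3)
    print(n,'sdock',rect(blob((H<20)&(S>110)&(z<.03),(.486,-.306,.004))))
    b=blob((z>.007)&(z<.03)&(H>20)&(H<40)&(S>90),(.623,.111,.014));print('notes',rect(b),len(b))
    b=blob((z>.03)&(z<.06),(.495,.232,.045));print('stap hi',rect(b))
    b=blob((z>.006)&(z<.06),(.495,.232,.045));print('stap all',rect(b))
    print('white',rect(blob((z>.007)&(z<.03),(.34,.064,.014))))
d=load('wrist');i=d['img']
a=[cv2.resize(i[v-45:v+45,u-60:u+60],(400,300),interpolation=cv2.INTER_CUBIC) for u,v in((115,150),(177,71),(213,233),(343,160))]
cv2.imwrite('pics/crop.png',np.vstack([np.hstack(a[:2]),np.hstack(a[2:])]))
```

```text
wrist sdock ([0.4869, -0.3089], (70.0, 165.7), 'long dir deg 8.8')
notes ([0.6239, 0.1123], (50.3, 51.5), 'long dir deg -86.5') 1084
stap hi ([0.4964, 0.2315], (31.0, 138.0), 'long dir deg 11.1')
stap all ([0.4987, 0.2307], (33.4, 142.2), 'long dir deg 11.1')
white ([0.3416, 0.0653], (51.3, 51.3), 'long dir deg 30.3')
top sdock ([0.4964, -0.3054], (60.9, 141.1), 'long dir deg 7.7')
notes ([0.6229, 0.1107], (49.0, 51.3), 'long dir deg 2.8') 358
stap hi ([0.4949, 0.2334], (30.2, 137.4), 'long dir deg 8.2')
stap all ([0.4964, 0.2306], (33.0, 139.7), 'long dir deg 10.0')
white ([0.3414, 0.0626], (50.3, 54.2), 'long dir deg 29.5')
```

View pics/crop.png

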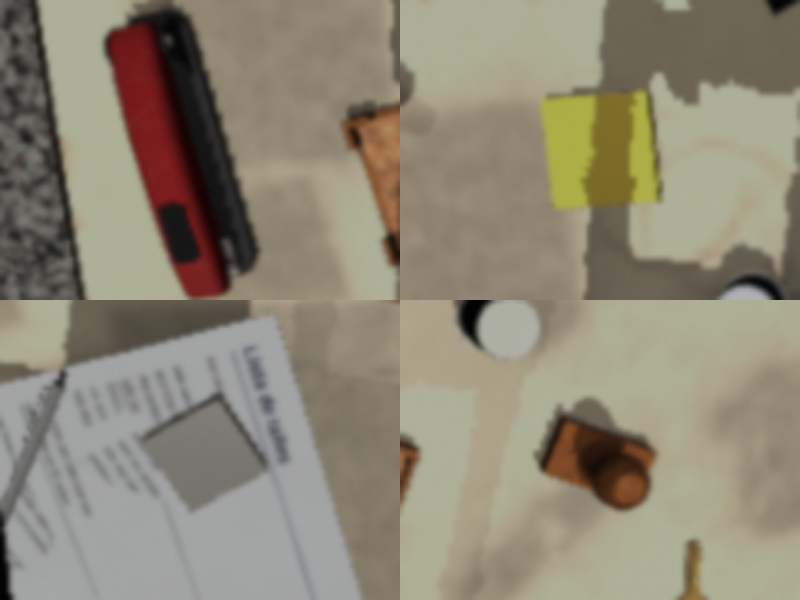

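```bash
python3 -m creep '{"slide":[[-0.07,0.33,-0.3],[-0.14,0.66,-0.6],[-0.2,1,-0.9],[-0.2,1,-0.9]],"twist":[[0,0,0.01],[0,0,0.02],[0,0,0.03],[0,0,0.03]],"fingers":[1,1,1,1]}' 50
python3 -m creep '{"slide":[[0,0.3,-0.3],[0,0.56,-0.6],[0,0.56,-0.94],[0,0.56,-0.94],[0,0.56,-0.94]],"twist":[[0,0,0],[0,0,0],[0,0,0],[0,0,0],[0,0,0]],"fingers":[1,1,1,1,1]}'
python3 - <<'E'
from h import *
d=grab('wrist');cv2.imwrite('pics/w3.png',d['img'])
print(proj(d,telemetry.get_state()['position']))
E
```

```text
clock: 3.35
position: [0.4966, 0.1436, 0.2639]
ee_rot: [0.0, 0.996, 0.091, 0.001]
contact_force: [1.1, 0.9, 0.4]
width: 0.0852
clock: 3.85
position: [0.4947, 0.2265, 0.1206]
ee_rot: [0.001, 0.996, 0.092, -0.004]
contact_force: [-0.3, -0.7, -0.7]
width: 0.0854
[[251.79648954 233.1307636 ]]
```

View pics/w3.png

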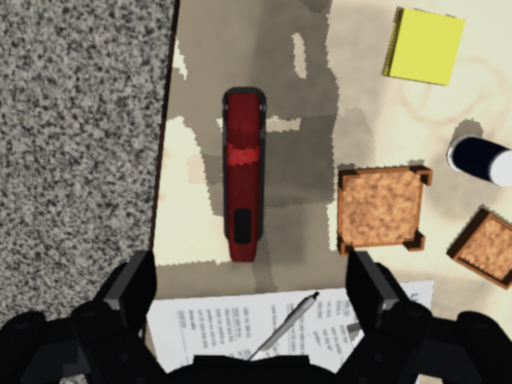

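Run:
```python
from m import *
d=load('wrist');C=cloud(d);z=C[...,2]
k,l=cv2.connectedComponents(((z>.03)&(z<.06)).astype(np.uint8));P=C[l==l[173,244]];print(rect(P),P[:,2].max(),telemetry.get_state()['position'])
k,l=cv2.connectedComponents(((z>.006)&(z<.06)).astype(np.uint8));P=C[l==l[173,244]];print(rect(P))
```

```text
([0.4959, 0.2332], (32.1, 137.3), 'long dir deg 10.8') 0.04978689802159522 [0.49675592 0.22679862 0.12290854]
([0.4975, 0.2343], (36.2, 140.9), 'long dir deg 9.8')
```

```bash
python3 -m creep '{"slide":[[0,0.03,-0.2],[0,0.03,-0.4],[0,0.03,-0.55],[0,0.03,-0.66],[0,0.03,-0.66],[0,0.03,-0.66],[0,0.03,-0.66],[0,0.03,-0.66],[0,0.03,-0.66],[0,0.03,-0.66],[0,0.03,-0.66],[0,0.03,-0.66]],"twist":[[0,0,0],[0,0,0],[0,0,0],[0,0,0],[0,0,0],[0,0,0],[0,0,0],[0,0,0],[0,0,0],[0,0,0],[0,0,0],[0,0,0]],"fingers":[1,1,1,1,1,-1,-1,-1,-1,-1,-1,-1]}' 50
```

```text
clock: 5.1
position: [0.4977, 0.2331, 0.0246]
ee_rot: [0.0, 0.996, 0.092, -0.0]
contact_force: [-0.2, 0.6, 0.4]
width: -0.0004
```

Run:
```python
from h import *
d=grab('wrist');e=grab('side')
cv2.imwrite('pics/w4.png',np.hstack([cv2.resize(d['img'],(400,300)),cv2.resize(e['img'][110:230,180:340],(400,300))]));print(telemetry.get_state()['width'])
```

```text
-0.00022516389136442908
```

View pics/w4.png

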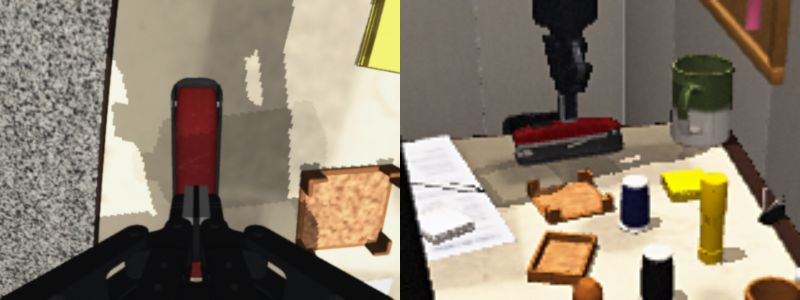

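Run:
```python
from m import *
s=telemetry.get_state();print(s['position'],s['qpos'],s['contact_force'])
d=load('wrist');C=cloud(d)
p=s['position'];print(proj(d,[p,p+[0,0,.019],p+[0,0,.025]]))
for v in range(180,384,12): print(v,[tuple((C[v,u]*1000).round().astype(int)) for u in(240,250,256)])
cv2.imwrite('pics/w5.png',cv2.resize(d['img'][180:384,150:350],(784,600*1)[:2] if 0 else (588,600)))
e=load('side');print(proj(e,[p]))
cv2.imwrite('pics/s5.png',cv2.resize(e['img'][130:190,210:290],(800,600),interpolation=cv2.INTER_CUBIC))
```

```text
[0.49771038 0.23303554 0.02453377] [ 3.11354921e-01  4.05206149e-01  1.82111800e+00 -1.36706473e-04
  9.15426845e-01  1.69861648e+00] [-0.69200624  0.31741058 -0.57989243]
[[251.64408249 234.61478797]
 [251.70171858 251.62059101]
 [251.72253295 257.78050876]]
180 [(np.int64(533), np.int64(245), np.int64(44)), (np.int64(534), np.int64(241), np.int64(44)), (np.int64(534), np.int64(238), np.int64(43))]
192 [(np.int64(528), np.int64(244), np.int64(45)), (np.int64(529), np.int64(240), np.int64(45)), (np.int64(529), np.int64(237), np.int64(45))]
204 [(np.int64(522), np.int64(243), np.int64(45)), (np.int64(523), np.int64(239), np.int64(46)), (np.int64(524), np.int64(236), np.int64(46))]
216 [(np.int64(516), np.int64(242), np.int64(46)), (np.int64(517), np.int64(237), np.int64(45)), (np.int64(518), np.int64(235), np.int64(46))]
228 [(np.int64(510), np.int64(241), np.int64(46)), (np.int64(511), np.int64(236), np.int64(45)), (np.int64(512), np.int64(234), np.int64(47))]
240 [(np.int64(508), np.int64(240), np.int64(54)), (np.int64(509), np.int64(236), np.int64(54)), (np.int64(510), np.int64(233
[... 927 characters left out ...]
, (np.int64(489), np.int64(232), np.int64(85)), (np.int64(497), np.int64(231), np.int64(94))]
336 [(np.int64(492), np.int64(236), np.int64(96)), (np.int64(447), np.int64(225), np.int64(45)), (np.int64(490), np.int64(230), np.int64(92))]
348 [(np.int64(491), np.int64(236), np.int64(100)), (np.int64(437), np.int64(223), np.int64(43)), (np.int64(437), np.int64(219), np.int64(42))]
360 [(np.int64(508), np.int64(238), np.int64(122)), (np.int64(386), np.int64(213), np.int64(1)), (np.int64(509), np.int64(234), np.int64(122))]
372 [(np.int64(509), np.int64(238), np.int64(127)), (np.int64(509), np.int64(236), np.int64(126)), (np.int64(509), np.int64(234), np.int64(126))]
[[246.9625476  164.26005279]]
```

View pics/w5.png

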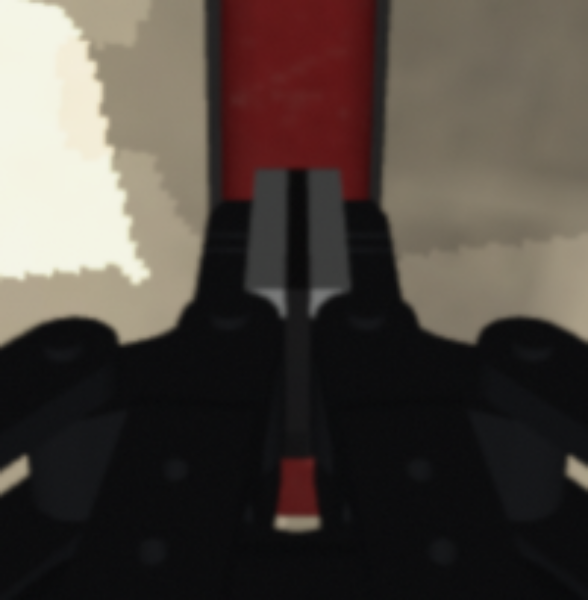

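View pics/s5.png

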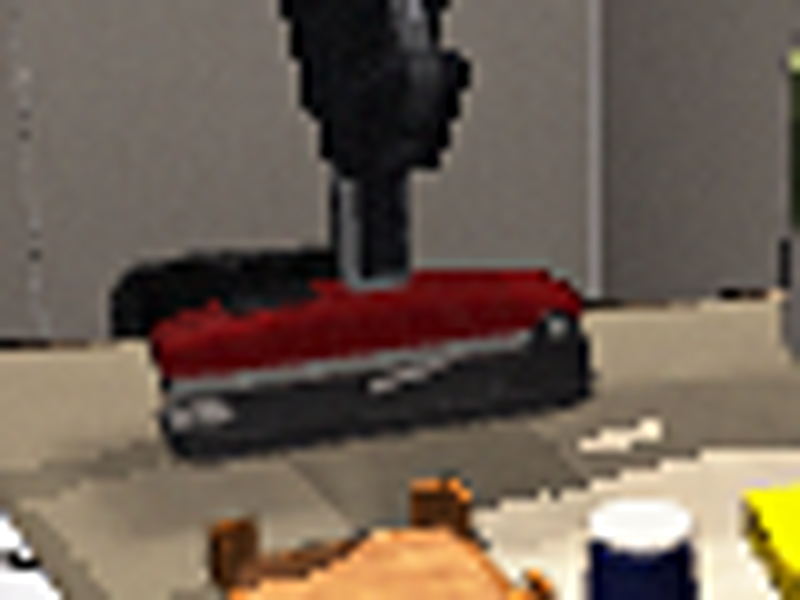

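Run:
```python
from m import *
e=load('side')
for z in(.0245,.035,.04,.047,.05): print(z,proj(e,[[.498,.233,z],[.498,.222,z],[.509,.228,z]]).round(1).tolist())
C=cloud(e)
for v in range(148,166,2): print(v,[(C[v,u]*1000).round().astype(int).tolist() for u in(240,245,248,250,256)])
```

```text
0.0245 [[247.1, 164.3], [247.4, 165.7], [250.7, 164.7]]
0.035 [[246.9, 161.2], [247.3, 162.6], [250.6, 161.6]]
0.04 [[246.9, 159.8], [247.3, 161.2], [250.6, 160.1]]
0.047 [[246.8, 157.7], [247.2, 159.1], [250.5, 158.1]]
0.05 [[246.8, 156.8], [247.2, 158.2], [250.5, 157.2]]
148 [[570, 1496, -425], [493, 225, 83], [501, 219, 85], [508, 222, 83], [681, 1493, -432]]
150 [[569, 1491, -438], [493, 226, 76], [501, 219, 78], [507, 219, 78], [682, 1507, -452]]
152 [[569, 1504, -458], [492, 222, 71], [502, 227, 68], [507, 220, 71], [680, 1496, -463]]
154 [[568, 1498, -470], [492, 224, 64], [501, 222, 64], [507, 220, 64], [680, 1497, -478]]
156 [[561, 1411, -449], [492, 224, 57], [501, 221, 58], [507, 221, 57], [680, 1495, -493]]
158 [[477, 235, 47], [491, 222, 51], [501, 227, 48], [507, 227, 48], [527, 232, 44]]
160 [[476, 221, 46], [491, 218, 46], [500, 222, 44], [507, 224, 43], [526, 227, 40]]
162 [[475, 220, 40], [491, 221, 38], [500, 220, 38], [506, 221, 37], [526, 225, 34]]
164 [[475, 218, 34], [490, 217, 33], [500, 221, 31], [506, 221, 30], [526, 232, 24]]
```

```bash
python3 -m creep '{"slide":[[0,0,0.2],[0,0,0.4],[0,0,0.4]],"twist":[[0,0,0],[0,0,0],[0,0,0]],"fingers":[-1,-1,-1]}'
python3 - <<'E'
from m import *
s=telemetry.get_state();p=s['position']
d=grab('wrist');C=cloud(d);e=grab('side')
print(p,proj(d,[p]),proj(e,p))
for v in range(204,250,4): print(v,(C[v,248]*1000).round(),(C[v,243]*1000).round())
cv2.imwrite('pics/w6.png',np.hstack([cv2.resize(d['img'][180:384,150:350],(400,400)),cv2.resize(e['img'][110:190,210:290],(400,400))]))
E
```

```text
clock: 5.5
position: [0.5009, 0.2341, 0.0884]
ee_rot: [-0.001, 0.996, 0.092, 0.004]
contact_force: [1.5, 0.0, 0.1]
width: 0.0002
[0.50085993 0.23408562 0.0883792 ] [[251.59528619 234.68165742]] [[247.27199684 145.07314565]]
204 [503. 237.  46.] [502. 240.  47.]
208 [500. 236.  47.] [499. 240.  46.]
212 [497. 236.  47.] [497. 239.  47.]
216 [494. 235.  46.] [493. 239.  46.]
220 [492. 235.  47.] [491. 238.  47.]
224 [489. 234.  47.] [488. 238.  47.]
228 [486. 234.  46.] [485. 237.  47.]
232 [483. 233.  47.] [482. 237.  47.]
236 [480. 233.  47.] [479. 236.  46.]
240 [512. 238. 119.] [511. 240. 118.]
244 [512. 238. 122.] [511. 240. 122.]
248 [512. 238. 125.] [512. 240. 126.]
```

View pics/w6.png

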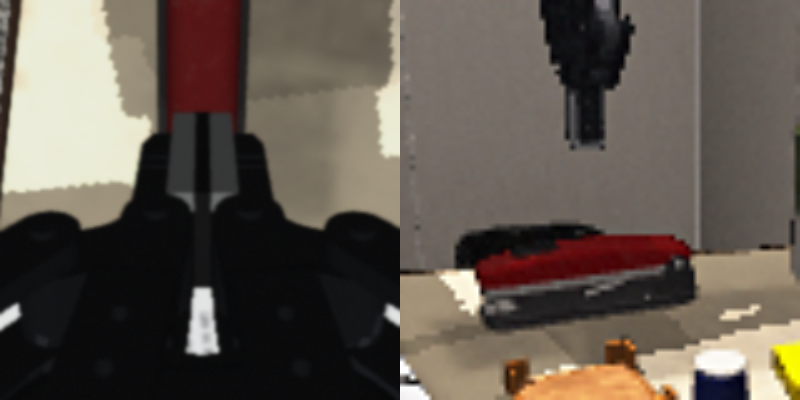

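```bash
python3 - <<'E'
from m import *
s=telemetry.get_state();p=s['position']
d=grab('wrist');C=cloud(d);e=grab('side');s=telemetry.get_state();print(p,s['position'],s['width'])
for u in(240,244,248,256,260):
    z=C[:,u,2];x=C[:,u,0];r=[v for v in range(215,260) if z[v]>.08][0];print(u,r,(C[r,u]*1000).round(1),(C[r+1,u]*1000).round(1))
E
python3 -m creep '{"slide":[[0,0,0],[0,0,0],[0,0,0],[0,0,0],[0,0,0],[0,0,0]],"twist":[[0,0,0],[0,0,0],[0,0,0],[0,0,0],[0,0,0],[0,0,0]],"fingers":[1,1,1,1,1,1]}'
python3 - <<'E'
from m import *
d=grab('wrist');C=cloud(d);s=telemetry.get_state();print(s['position'],s['width'])
cv2.imwrite('pics/w7.png',d['img'])
np.save('Cw7.npy',C)
E
```

```text
[0.49806789 0.23312521 0.08510672] [0.49683255 0.23270319 0.08365805] 0.00048167263336650057
240 237 [507.7 240.5 109.9] [508.5 240.5 112.5]
244 237 [508.3 238.7 110.4] [509.  238.7 112.8]
248 237 [508.9 236.9 110.8] [508.8 236.9 111.8]
256 237 [509.6 233.2 110.9] [509.5 233.2 111.6]
260 237 [509.9 231.4 110.7] [510.4 231.6 112.8]
clock: 6.3
position: [0.4978, 0.233, 0.0845]
ee_rot: [0.0, 0.996, 0.092, -0.0]
contact_force: [0.1, -0.4, -0.1]
width: 0.0848
[0.49779201 0.23300086 0.08458787] 0.08521596316544307
```

View pics/w7.png

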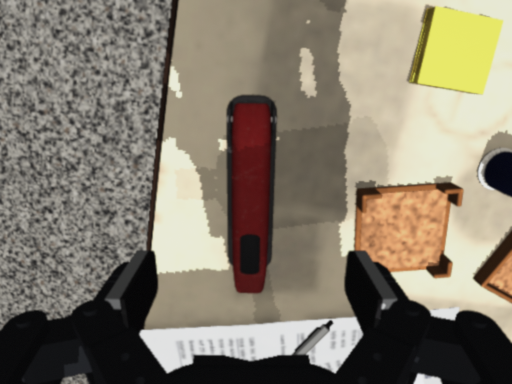

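Run:
```python
import numpy as np
C=np.load('Cw7.npy')
for u in(130,136,142,148,360,366,372,378):
    z=C[:,u,2];r=[v for v in range(200,300) if z[v]>.08][0];print(u,r,(C[r:r+2,u]*1000).round(1).tolist())
```

```text
130 260 [[501.1, 283.2, 133.4], [500.4, 283.3, 133.0]]
136 251 [[500.3, 283.5, 124.8], [500.3, 283.3, 125.5]]
142 250 [[500.3, 281.5, 123.1], [500.5, 281.1, 124.2]]
148 250 [[501.2, 278.7, 123.7], [501.7, 278.3, 125.3]]
360 250 [[517.6, 189.5, 123.5], [518.0, 190.2, 125.3]]
366 203 [[577.0, 248.0, 249.7], [506.1, 147.4, 18.1]]
372 260 [[518.3, 187.5, 132.3], [518.0, 187.4, 132.6]]
378 262 [[514.6, 181.3, 126.0], [515.3, 182.4, 128.3]]
```

```bash
python3 -m creep '{"slide":[[0,0,-0.2],[0,0,-0.4],[0,0,-0.5],[0,0,-0.6],[0,0,-0.6],[0,0,-0.6],[0,0,-0.6],[0,0,-0.6],[0,0,-0.6],[0,0,-0.6],[0,0,-0.6]],"twist":[[0,0,0],[0,0,0],[0,0,0],[0,0,0],[0,0,0],[0,0,0],[0,0,0],[0,0,0],[0,0,0],[0,0,0],[0,0,0]],"fingers":[1,1,1,1,1,-1,-1,-1,-1,-1,-1]}' 50
```

```text
clock: 7.45
position: [0.4984, 0.2332, -0.0044]
ee_rot: [-0.0, 0.996, 0.092, 0.001]
contact_force: [-1.1, 0.3, 6.2]
width: 0.0235
```

```bash
python3 -m creep '{"slide":[[0,0,0.1],[0,0,0.3],[0,0,0.6],[0,0,0.9],[0,0,1],[0,0,1]],"twist":[[0,0,0],[0,0,0],[0,0,0],[0,0,0],[0,0,0],[0,0,0]],"fingers":[-1,-1,-1,-1,-1,-1]}'
python3 -m creep '{"slide":[[0,-0.15,0],[0,-0.4,0],[0,-0.65,0],[0,-0.9,0]],"twist":[[0,0,0],[0,0,0],[0,0,0],[0,0,0]],"fingers":[-1,-1,-1,-1]}'
python3 -m creep '{"slide":[[0,-0.25,0],[0,-0.5,0],[0,-0.7,0],[0,-0.9,0]],"twist":[[0,0,0],[0,0,0],[0,0,0],[0,0,0]],"fingers":[-1,-1,-1,-1]}'
python3 -m creep '{"slide":[[0,-0.25,0],[0,-0.5,0],[0,-0.7,0],[0,-0.9,0]],"twist":[[0,0,0],[0,0,0],[0,0,0],[0,0,-0.006]],"fingers":[-1,-1,-1,-1]}'
```

```text
clock: 8.05
position: [0.4994, 0.2335, 0.1472]
ee_rot: [-0.001, 0.996, 0.092, 0.003]
contact_force: [-0.4, 0.6, -3.1]
width: 0.0237
clock: 8.45
position: [0.4958, 0.0967, 0.1422]
ee_rot: [0.0, 0.996, 0.092, -0.002]
contact_force: [0.8, -0.4, -2.3]
width: 0.0235
clock: 8.85
position: [0.4958, -0.0381, 0.1422]
ee_rot: [-0.001, 0.996, 0.091, -0.002]
contact_force: [-0.0, -0.1, -2.9]
width: 0.0237
clock: 9.25
position: [0.496, -0.1727, 0.1421]
ee_rot: [-0.001, 0.997, 0.072, -0.002]
contact_force: [1.5, -0.1, -2.2]
width: 0.024
```

```bash
python3 -m creep '{"slide":[[-0.03,-0.25,0],[-0.06,-0.5,0],[-0.08,-0.7,0],[-0.08,-0.9,0],[-0.08,-0.9,0],[-0.08,-0.9,0]],"twist":[[0,0,0],[0,0,0],[0,0,0],[0,0,0],[0,0,0],[0,0,0]],"fingers":[-1,-1,-1,-1,-1,-1]}'
python3 - <<'E'
from m import *
d=grab('wrist');e=grab('side');s=telemetry.get_state();print(s['position'],s['ee_rot'],s['width'])
cv2.imwrite('pics/w8.png',np.hstack([cv2.resize(d['img'],(400,300)),cv2.resize(e['img'][150:330,180:420],(400,300))]))
E
```

```text
clock: 9.85
position: [0.4844, -0.3064, 0.1422]
ee_rot: [-0.002, 0.997, 0.072, -0.002]
contact_force: [0.2, 1.2, -1.8]
width: 0.0238
[ 0.48486041 -0.30541194  0.14304752] [-0.00143674  0.99733041  0.07299733 -0.00117627] 0.02397564568340223
```

View pics/w8.png

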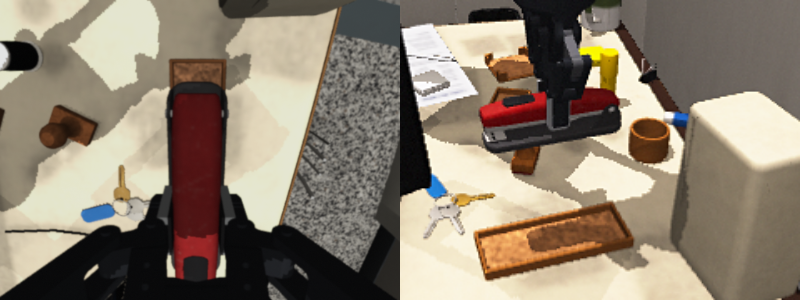

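Run:
```python
from m import *
d=load('wrist');C=cloud(d);z=C[...,2];hsv=cv2.cvtColor(d['img'],cv2.COLOR_BGR2HSV)
k=(z>.14)&(z<.2)&(hsv[...,1]>140)&((hsv[...,0]<8)|(hsv[...,0]>172))
k,l=cv2.connectedComponents(k.astype(np.uint8));P=C[l==l[200,250]];print(len(P),rect(P),np.percentile(P[:,2],[2,50,98]))
q=P[P[:,0]>.51];
for x0,x1 in((.5,.515),(.52,.535),(.535,.55)):
    w=P[(P[:,0]>x0)&(P[:,0]<x1)];print(x0,np.median(w[:,2]) if len(w) else'', len(w), w[:,1].min() if len(w) else'',w[:,1].max() if len(w) else '')
e=grab('top');C=cloud(e);z=C[...,2];k=(np.abs(C[...,0]-.485)<.12)&(np.abs(C[...,1]+.306)<.05)&(z>.14)&(z<.22)
hsv=cv2.cvtColor(e['img'],cv2.COLOR_BGR2HSV);k2=k&(hsv[...,1]>140)&((hsv[...,0]<8)|(hsv[...,0]>172));print(rect(C[k2]),k2.sum(),C[k2].max(0),C[k2].min(0))
```

```text
13424 ([0.4944, -0.3049], (29.8, 113.0), 'long dir deg 6.7') [0.18137201 0.19085151 0.19404692]
0.5 0.19176895015019105 2322 -0.3182928325780153 -0.28975938891978303
0.52 0.1890010393864974 2642 -0.3136808686298939 -0.2859902824869507
0.535 0.1847801008959411 2597 -0.3124655303990113 -0.28458862247966116
([0.4951, -0.3036], (21.9, 104.9), 'long dir deg 5.7') 175 [ 0.54729164 -0.28861988  0.19680057] [ 0.44201538 -0.31697901  0.18347851]
```

```bash
python3 -m creep '{"slide":[[0.01,0,-0.3],[0.01,0,-0.55],[0.01,0,-0.75],[0.01,0,-0.85],[0.01,0,-0.9],[0.01,0,-0.94],[0.01,0,-0.95],[0.01,0,-0.95]],"twist":[[0,0,0],[0,0,0],[0,0,0],[0,0,0],[0,0,0],[0,0,0],[0,0,0],[0,0,0]],"fingers":[-1,-1,-1,-1,-1,-1,-1,-1]}'
```

```text
clock: 10.8
position: [0.4878, -0.3072, 0.0028]
ee_rot: [0.001, 0.997, 0.073, 0.001]
contact_force: [-0.1, -0.1, -2.4]
width: 0.0237
```

```bash
python3 -m creep '{"slide":[[0,0,-0.01],[0,0,-0.02],[0,0,-0.025],[0,0,-0.025],[0,0,-0.025],[0,0,-0.025],[0,0,-0.025]],"twist":[[0,0,0],[0,0,0],[0,0,0],[0,0,0],[0,0,0],[0,0,0],[0,0,0]],"fingers":[-1,-1,-1,-1,0.1,0.1,0.1]}'
python3 -m creep '{"slide":[[0,0,0.1],[0,0,0.3],[0,0,0.6],[0,0,0.9],[0,0,1],[0,0,1]],"twist":[[0,0,0],[0,0,0],[0,0,0],[0,0,0],[0,0,0],[0,0,0]],"fingers":[0.1,0.1,0.1,1,1,1]}'
python3 - <<'E'
from m import *
d=grab('wrist');e=grab('side');s=telemetry.get_state();print(s['position'],s['ee_rot'],s['width'])
cv2.imwrite('pics/w9.png',np.hstack([cv2.resize(d['img'],(400,300)),cv2.resize(e['img'][150:330,180:420],(400,300))]))
E
```

```text
clock: 11.5
position: [0.4873, -0.3071, -0.0017]
ee_rot: [0.0, 0.997, 0.073, 0.0]
contact_force: [-0.5, 0.2, 0.4]
width: 0.047
clock: 12.1
position: [0.489, -0.3083, 0.1515]
ee_rot: [0.002, 0.997, 0.073, 0.002]
contact_force: [0.0, 0.1, -0.1]
width: 0.0849
[ 0.48680418 -0.30661327  0.14761726] [-3.18762145e-04  9.97344960e-01  7.28202970e-02 -3.65035849e-04] 0.08474674044567987
```

View pics/w9.png

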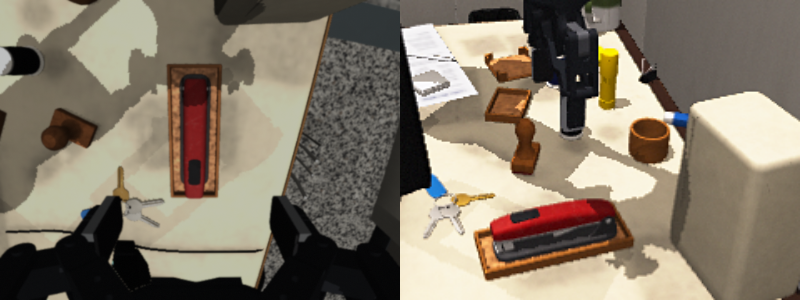

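Run:
```python
from m import *
for n in('wrist','top'):
    d=load(n) if n=='wrist' else grab(n);C=cloud(d);z=C[...,2];hsv=cv2.cvtColor(d['img'],cv2.COLOR_BGR2HSV)
    R=(np.abs(C[...,0]-.485)<.12)&(np.abs(C[...,1]+.306)<.055)
    P=C[R&(z>.021)&(z<.06)];print(n,'stapler',rect(P),np.percentile(P[:,2],[50,98]))
    P=C[R&(z>.001)&(z<.06)&(hsv[...,0]<20)&(hsv[...,1]>90)];P=C[R&(z>.0085)&(z<.018)];print('tray',rect(P))
```

```text
wrist stapler ([0.4862, -0.3075], (32.6, 136.8), 'long dir deg 8.3') [0.04829909 0.05230817]
tray ([0.4853, -0.3064], (62.3, 166.1), 'long dir deg 8.3')
top stapler ([0.4849, -0.3086], (32.6, 136.9), 'long dir deg 9.5') [0.04753539 0.05413202]
tray ([0.4741, -0.3059], (76.9, 192.8), 'long dir deg -0.1')
```

```bash
python3 - <<'E'
from m import *
for n in('wrist','top'):
    d=load(n);C=cloud(d);z=C[...,2];R=np.hypot(C[...,0]-.473,C[...,1]+.1595)<.045
    P=C[R&(z>.055)&(z<.08)];print(n,cv2.minEnclosingCircle(P[:,:2].astype(np.float32)),len(P))
    P=C[R&(z>.01)&(z<.02)];print('base',rect(P))
E
python3 -m creep '{"slide":[[-0.03,0.25,0],[-0.06,0.5,0],[-0.08,0.75,0],[-0.09,0.98,0],[-0.09,0.98,0],[-0.09,0.98,0]],"twist":[[0,0,0],[0,0,0],[0,0,0],[0,0,0],[0,0,0],[0,0,0]],"fingers":[1,1,1,1,1,1]}'
```

```text
wrist ((0.47399911284446716, -0.159256249666214), 0.013593029230833054) 827
base ([0.4737, -0.1595], (30.6, 52.0), 'long dir deg 71.5')
top ((0.4725995659828186, -0.16046983003616333), 0.01288969349116087) 93
base ([0.4729, -0.1606], (29.9, 51.8), 'long dir deg 70.6')
clock: 12.85
position: [0.4729, -0.1592, 0.1468]
ee_rot: [-0.0, 0.997, 0.074, -0.001]
contact_force: [-0.2, 0.1, -0.5]
width: 0.0853
```

```bash
python3 -m creep '{"slide":[[0,0,-0.25],[0,0,-0.5],[0,0,-0.75],[0,0,-0.91],[0,0,-0.91],[0,0,-0.91],[0,0,-0.91],[0,0,-0.91],[0,0,-0.91],[0,0,-0.91],[0,0,-0.91]],"twist":[[0,0,0],[0,0,0],[0,0,0],[0,0,0],[0,0,0],[0,0,0],[0,0,0],[0,0,0],[0,0,0],[0,0,0],[0,0,0]],"fingers":[1,1,1,1,1,-1,-1,-1,-1,-1,-1]}' 40
python3 -m creep '{"slide":[[0,0,0.1],[0,0,0.3],[0,0,0.55],[0,0,0.7],[0,0,0.7],[0,0,0.7]],"twist":[[0,0,0],[0,0,0],[0,0,0],[0,0,0],[0,0,0],[0,0,0]],"fingers":[-1,-1,-1,-1,-1,-1]}'
```

```text
clock: 13.95
position: [0.4745, -0.1604, 0.0128]
ee_rot: [0.001, 0.997, 0.073, 0.001]
contact_force: [-0.8, -0.1, 5.3]
width: 0.0226
clock: 14.55
position: [0.4735, -0.1598, 0.1168]
ee_rot: [0.0, 0.997, 0.073, 0.0]
contact_force: [-1.1, 0.8, -1.5]
width: 0.0227
```

```bash
python3 -m creep '{"slide":[[-0.02,0.15,0],[-0.04,0.4,0],[-0.06,0.65,0],[-0.06,0.85,0],[-0.06,0.92,0],[-0.06,0.92,0],[-0.06,0.92,0]],"twist":[[0,0,0],[0,0,0],[0,0,0],[0,0,0],[0,0,0],[0,0,0],[0,0,0]],"fingers":[-1,-1,-1,-1,-1,-1,-1]}'
python3 - <<'E'
from m import *
d=grab('wrist');e=grab('side');s=telemetry.get_state();print(s['position'],s['ee_rot'],s['width'])
cv2.imwrite('pics/w10.png',np.hstack([cv2.resize(d['img'],(400,300)),cv2.resize(e['img'][150:270,180:340],(400,300))]))
C=cloud(e);z=C[...,2];R=np.hypot(C[...,0]-.4647,C[...,1]+.0225)<.045
P=C[R&(z>.08)&(z<.12)];print(P.min(0),P.max(0))
E
```

```text
clock: 15.25
position: [0.4646, -0.0227, 0.1161]
ee_rot: [0.0, 0.997, 0.073, -0.001]
contact_force: [-0.2, 0.7, -1.5]
width: 0.0228
[ 0.4648544  -0.02313822  0.116447  ] [ 2.97016032e-04  9.97380491e-01  7.23323557e-02 -3.13737102e-04] 0.02307506028159422
[ 0.4425804  -0.05467099  0.10413481] [ 0.48520416 -0.00480975  0.11994302]
```

View pics/w10.png

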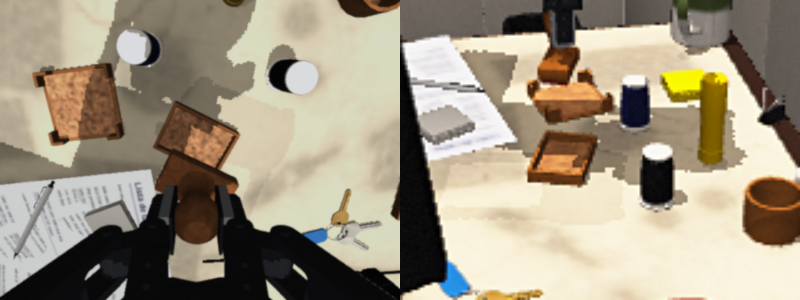

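Run:
```python
from m import *
d=load('wrist');C=cloud(d);z=C[...,2];hsv=cv2.cvtColor(d['img'],cv2.COLOR_BGR2HSV)
R=np.hypot(C[...,0]-.4647,C[...,1]+.0225)<.06
k=R&(z>.09)&(z<.135)&(hsv[...,0]<20)&(hsv[...,1]>100);P=C[k];print(len(P),np.percentile(P[:,2],[2,25,50,75,98]).round(4))
print(rect(P))
# front edge: max x points per y-bin
for y in np.arange(-.05,.01,.006):
    q=P[np.abs(P[:,1]-y)<.003]
    if len(q): i=q[:,0].argmax();print(round(y,3),q[i].round(4))
```

```text
3487 [0.1112 0.1204 0.1213 0.1227 0.1318]
([0.4644, -0.0223], (30.0, 51.8), 'long dir deg 72.4')
-0.05 [ 0.4714 -0.0474  0.1144]
-0.044 [ 0.4737 -0.0414  0.1147]
-0.038 [ 0.4754 -0.0351  0.1205]
-0.032 [ 0.4774 -0.0291  0.1164]
-0.026 [ 0.4795 -0.0234  0.1137]
-0.02 [ 0.4814 -0.0177  0.1148]
-0.014 [ 0.4832 -0.0116  0.1173]
-0.008 [ 0.4853 -0.0057  0.1114]
-0.002 [ 0.4856 -0.0039  0.1163]
0.004 [0.4751 0.0012 0.1175]
```

```bash
python3 -m creep '{"slide":[[0,0,-0.25],[0,0,-0.45],[0,0,-0.57],[0,0,-0.62],[0,0,-0.65],[0,0,-0.67],[0,0,-0.68],[0,0,-0.68],[0,0,-0.68]],"twist":[[0,0,0],[0,0,0],[0,0,0],[0,0,0],[0,0,0],[0,0,0],[0,0,0],[0,0,0],[0,0,0]],"fingers":[-1,-1,-1,-1,-1,-1,-1,-1,-1]}'
```

```text
clock: 16.25
position: [0.4659, -0.0226, 0.0168]
ee_rot: [0.001, 0.997, 0.073, 0.001]
contact_force: [-2.1, 0.6, 7.7]
width: 0.0227
```

Contact at the floor; release and lift.

```bash
python3 -m creep '{"slide":[[0,0,0],[0,0,0],[0,0,0],[0,0,0.1],[0,0,0.3],[0,0,0.6],[0,0,0.85],[0,0,0.85],[0,0,0.85]],"twist":[[0,0,0],[0,0,0],[0,0,0],[0,0,0],[0,0,0],[0,0,0],[0,0,0],[0,0,0],[0,0,0]],"fingers":[0.1,0.1,0.1,0.1,0.1,0.1,1,1,1]}'
python3 - <<'E'
from m import *
d=grab('wrist');e=grab('side');s=telemetry.get_state();print(s['position'],s['ee_rot'],s['width'])
cv2.imwrite('pics/w11.png',np.hstack([cv2.resize(d['img'],(400,300)),cv2.resize(e['img'][150:270,180:340],(400,300))]))
C=cloud(d);z=C[...,2];hsv=cv2.cvtColor(d['img'],cv2.COLOR_BGR2HSV);R=np.hypot(C[...,0]-.4647,C[...,1]+.0225)<.055
P=C[R&(z>.0165)&(z<.025)];print('base top',rect(P),np.median(P[:,2]));P=C[R&(z>.001)&(z<.0165)&(hsv[...,1]>100)];print('dock',rect(P))
P=C[R&(z>.06)&(z<.09)];print(cv2.minEnclosingCircle(P[:,:2].astype(np.float32)),P[:,2].max())
R=np.hypot(C[...,0]-.6235,C[...,1]-.111)<.05
P=C[R&(z>.007)&(z<.03)];print('notes',rect(P),len(P))
R=np.hypot(C[...,0]-.4846,C[...,1]-.104)<.08
P=C[R&(z>.0005)&(z<.03)&(hsv[...,1]>110)&(hsv[...,0]<20)];print('memo',rect(P))
E
```

```text
clock: 17.15
position: [0.4652, -0.0221, 0.1431]
ee_rot: [0.0, 0.997, 0.073, 0.001]
contact_force: [0.2, 0.4, -1.0]
width: 0.085
[ 0.46367021 -0.02178194  0.14120155] [-2.98700224e-04  9.97344460e-01  7.28184991e-02 -1.18567832e-03] 0.08499536780683437
base top ([0.4651, -0.022], (52.6, 52.8), 'long dir deg -15.5') 0.021836504839208043
dock ([0.4648, -0.0221], (56.0, 77.6), 'long dir deg 71.5')
((0.4648199677467346, -0.02213425189256668), 0.01315984595566988) 0.07374586663724295
notes ([0.0, 0.0], (0.0, 0.0), 'long dir deg -90.0') 0
memo ([0.4841, 0.1092], (78.1, 87.8), 'long dir deg -75.5')
```

View pics/w11.png

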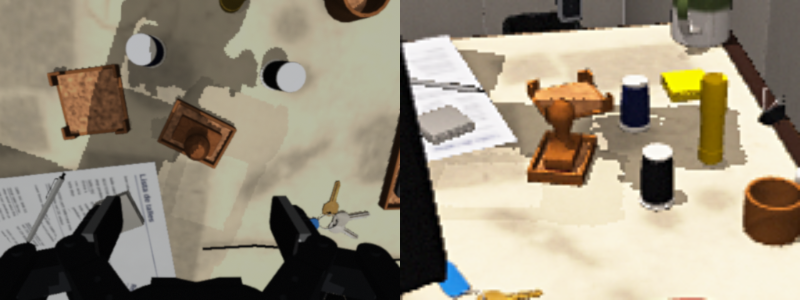

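```bash
python3 -m creep '{"slide":[[0.2,0.25,0],[0.45,0.5,0],[0.7,0.75,0],[0.95,0.89,0],[0.95,0.89,0]],"twist":[[0,0,0],[0,0,-0.005],[0,0,-0.012],[0,0,-0.012],[0,0,-0.012]],"fingers":[1,1,1,1,1]}'
python3 -m creep '{"slide":[[0.06,0,-0.15],[0.1,0,-0.3],[0.1,0,-0.3],[0.1,0,-0.3]],"twist":[[0,0,0],[0,0,0],[0,0,0],[0,0,0]],"fingers":[1,1,1,1]}'
python3 - <<'E'
from m import *
d=grab('wrist');e=grab('side');s=telemetry.get_state();print(s['position'],s['ee_rot'],s['width'])
cv2.imwrite('pics/w12.png',np.hstack([cv2.resize(d['img'],(400,300)),cv2.resize(e['img'][100:220,180:340],(400,300))]))
C=cloud(d);z=C[...,2];hsv=cv2.cvtColor(d['img'],cv2.COLOR_BGR2HSV)
R=np.hypot(C[...,0]-.6235,C[...,1]-.111)<.05
P=C[R&(z>.007)&(z<.03)&(hsv[...,1]>90)];print('notes',rect(P),len(P))
E
```

```text
clock: 17.75
position: [0.6116, 0.1148, 0.1392]
ee_rot: [-0.001, 0.999, 0.037, 0.0]
contact_force: [-0.4, -0.3, -0.5]
width: 0.0855
clock: 18.15
position: [0.6208, 0.1111, 0.0959]
ee_rot: [0.0, 0.999, 0.035, -0.002]
contact_force: [0.1, -0.3, 0.4]
width: 0.0854
[0.62216881 0.11123693 0.09791078] [6.04532926e-05 9.99386302e-01 3.50283665e-02 1.70669414e-04] 0.08540394852975614
notes ([0.6237, 0.112], (50.9, 51.0), 'long dir deg -87.0') 4126
```

View pics/w12.png

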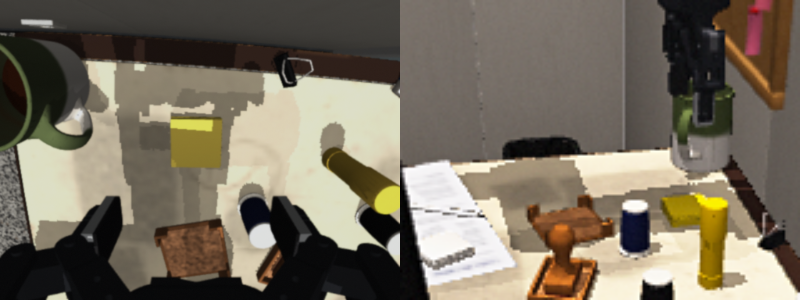

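```bash
python3 -m creep '{"slide":[[0.01,0,-0.25],[0.01,0,-0.5],[0.01,0,-0.7],[0.01,0,-0.78],[0.01,0,-0.82],[0.01,0,-0.82],[0.01,0,-0.82],[0.01,0,-0.82],[0.01,0,-0.82],[0.01,0,-0.82],[0.01,0,-0.82]],"twist":[[0,0,-0.003],[0,0,-0.003],[0,0,-0.003],[0,0,-0.003],[0,0,-0.003],[0,0,-0.003],[0,0,-0.003],[0,0,-0.003],[0,0,-0.003],[0,0,-0.003],[0,0,-0.003]],"fingers":[1,1,1,1,1,1,-1,-1,-1,-1,-1]}' 35
```

```text
clock: 19.35
position: [0.6249, 0.1116, -0.0241]
ee_rot: [-0.0, 1.0, 0.026, 0.001]
contact_force: [-0.8, -0.2, 6.2]
width: 0.0493
```

```bash
python3 -m creep '{"slide":[[0,0,0.1],[0,0,0.3],[0,0,0.5],[0,0,0.65],[0,0,0.65],[0,0,0.65]],"twist":[[0,0,0],[0,0,0],[0,0,0],[0,0,0],[0,0,0],[0,0,0]],"fingers":[-1,-1,-1,-1,-1,-1]}'
python3 -m creep '{"slide":[[-0.15,0,0],[-0.35,-0.02,0],[-0.55,-0.03,0],[-0.75,-0.05,0],[-0.93,-0.05,0],[-0.93,-0.05,0],[-0.93,-0.05,0]],"twist":[[0,0,0.005],[0,0,0.01],[0,0,0.017],[0,0,0.025],[0,0,0.032],[0,0,0.032],[0,0,0.032]],"fingers":[-1,-1,-1,-1,-1,-1,-1]}'
python3 - <<'E'
from m import *
d=grab('wrist');e=grab('side');s=telemetry.get_state();print(s['position'],s['ee_rot'],s['width'])
cv2.imwrite('pics/w13.png',np.hstack([cv2.resize(d['img'],(400,300)),cv2.resize(e['img'][110:230,180:340],(400,300))]))
C=cloud(d);z=C[...,2];hsv=cv2.cvtColor(d['img'],cv2.COLOR_BGR2HSV)
P=C[(z>.06)&(z<.13)&(hsv[...,1]>90)&(hsv[...,0]>20)&(hsv[...,0]<40)&(np.hypot(C[...,0]-.4846,C[...,1]-.104)<.06)];print('notes',rect(P),len(P),np.percentile(P[:,2],[1,50,99]))
E
```

```text
clock: 19.95
position: [0.6236, 0.1115, 0.0719]
ee_rot: [0.0, 1.0, 0.026, 0.0]
contact_force: [-0.2, 0.2, -0.1]
width: 0.049
clock: 20.65
position: [0.4833, 0.104, 0.0708]
ee_rot: [0.0, 0.992, 0.126, -0.001]
contact_force: [0.5, 0.2, -0.8]
width: 0.0493
[0.48513205 0.10398184 0.0712971 ] [7.32077737e-05 9.92055509e-01 1.25800836e-01 1.02986866e-04] 0.049042865131037554
notes ([0.4826, 0.1041], (51.5, 53.5), 'long dir deg -75.1') 12493 [0.09797948 0.10949677 0.11112916]
```

View pics/w13.png

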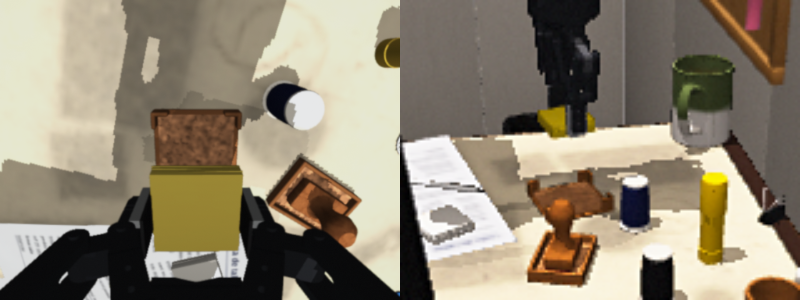

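```bash
python3 -m creep '{"slide":[[0.01,0,-0.2],[0.015,0.005,-0.38],[0.015,0.005,-0.5],[0.015,0.005,-0.56],[0.015,0.005,-0.59],[0.015,0.005,-0.61],[0.015,0.005,-0.61],[0.015,0.005,-0.61]],"twist":[[0,0,0],[0,0,0],[0,0,0],[0,0,0],[0,0,0],[0,0,0],[0,0,0],[0,0,0]],"fingers":[-1,-1,-1,-1,-1,-1,-1,-1]}'
```

```text
clock: 21.55
position: [0.4873, 0.1048, -0.019]
ee_rot: [0.0, 0.992, 0.126, 0.001]
contact_force: [-0.2, -0.2, -0.7]
width: 0.0493
```

```bash
python3 -m creep '{"slide":[[0,0,-0.01],[0,0,-0.015],[0,0,-0.015],[0,0,-0.015],[0,0,-0.015],[0,0,-0.015],[0,0,0.1],[0,0,0.3],[0,0,0.6],[0,0,0.9],[0,0,1],[0,0,1]],"twist":[[0,0,0],[0,0,0],[0,0,0],[0,0,0],[0,0,0],[0,0,0],[0,0,0],[0,0,0],[0,0,0],[0,0,0],[0,0,0],[0,0,0]],"fingers":[-1,-1,-1,0.5,0.5,0.5,0.5,0.5,0.5,1,1,1]}'
python3 - <<'E'
from m import *
d=grab('wrist');e=grab('side');s=telemetry.get_state();print(s['position'],s['ee_rot'],s['width'])
cv2.imwrite('pics/w14.png',np.hstack([cv2.resize(d['img'],(400,300)),cv2.resize(e['img'][110:230,180:340],(400,300))]))
C=cloud(d);z=C[...,2];hsv=cv2.cvtColor(d['img'],cv2.COLOR_BGR2HSV)
R=(np.hypot(C[...,0]-.4846,C[...,1]-.104)<.06)
Y=(hsv[...,1]>90)&(hsv[...,0]>20)&(hsv[...,0]<40)
P=C[R&Y];print('notes',rect(P),len(P),np.percentile(P[:,2],[1,50,99]))
P=P[P[:,2]>.013];A=np.c_[P[:,:2]-P[:,:2].mean(0),np.ones(len(P))];print(np.linalg.lstsq(A,P[:,2],rcond=None)[0])
P=C[R&(hsv[...,0]<18)&(hsv[...,1]>100)&(z<.03)];print('tray',rect(P))
E
```

```text
clock: 22.75
position: [0.4886, 0.1049, 0.133]
ee_rot: [0.0, 0.992, 0.126, 0.003]
contact_force: [-0.4, -0.2, 0.3]
width: 0.0853
[0.48582046 0.10469846 0.12961042] [ 5.21528860e-07  9.92036560e-01  1.25948968e-01 -5.66943402e-04] 0.0857610563098019
notes ([0.4861, 0.1043], (51.6, 52.3), 'long dir deg 15.0') 3301 [0.00841334 0.01856095 0.02020574]
[-0.00509765  0.00295232  0.01851152]
tray ([0.4848, 0.1052], (77.4, 78.2), 'long dir deg 14.4')
```

View pics/w14.png

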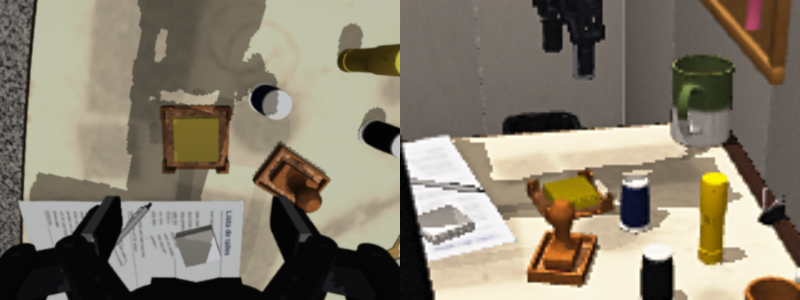

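```bash
python3 -m creep '{"slide":[[0.2,-0.22,0],[0.4,-0.45,0],[0.6,-0.7,0],[0.85,-0.95,0],[0.85,-0.95,0],[0.85,-0.95,0]],"twist":[[0,0,-0.01],[0,0,-0.02],[0,0,-0.03],[0,0,-0.04],[0,0,-0.04],[0,0,-0.04]],"fingers":[1,1,1,1,1,1]}'
python3 - <<'E'
from m import *
d=grab('wrist');e=grab('side');s=telemetry.get_state();print(s['position'],s['ee_rot'],s['width'])
cv2.imwrite('pics/w15.png',np.hstack([cv2.resize(d['img'],(400,300)),cv2.resize(e['img'][110:260,200:400],(400,300))]))
C=cloud(d);z=C[...,2]
R=(np.hypot(C[...,0]-.614,C[...,1]+.037)<.035);P=C[R&(z>.088)&(z<.1)];print('glue',cv2.minEnclosingCircle(P[:,:2].astype(np.float32)),len(P))
R=(np.hypot(C[...,0]-.64,C[...,1]+.162)<.04);P=C[R&(z>.034)&(z<.05)];print('cup',cv2.minEnclosingCircle(P[:,:2].astype(np.float32)),len(P))
E
```

```text
clock: 23.45
position: [0.6131, -0.0386, 0.1272]
ee_rot: [-0.001, 1.0, -0.0, -0.003]
contact_force: [-0.3, -0.0, 0.1]
width: 0.0852
[ 0.61200304 -0.03687544  0.12831444] [-6.43958448e-04  9.99996648e-01  7.90625511e-04 -2.37986868e-03] 0.0855959325729459
glue ((0.6147587895393372, -0.03652704507112503), 0.013331005349755287) 1255
cup ((0.6398863792419434, -0.16138704121112823), 0.027033217251300812) 1365
```

View pics/w15.png

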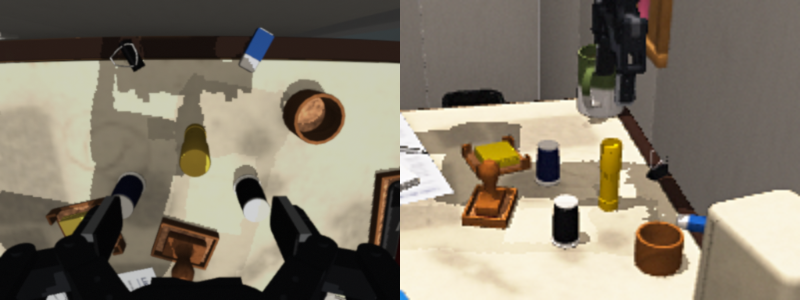

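```bash
python3 -m creep '{"slide":[[0.01,0,-0.2],[0.01,0,-0.4],[0.01,0,-0.55],[0.01,0,-0.65],[0.01,0,-0.65],[0.01,0,-0.65],[0.01,0,-0.65],[0.01,0,-0.65],[0.01,0,-0.65],[0.01,0,-0.65],[0.01,0,-0.65]],"twist":[[0,0,0],[0,0,0],[0,0,0],[0,0,0],[0,0,0],[0,0,0],[0,0,0],[0,0,0],[0,0,0],[0,0,0],[0,0,0]],"fingers":[1,1,1,1,1,-1,-1,-1,-1,-1,-1]}' 30
python3 -m creep '{"slide":[[0,0,0.1],[0,0,0.3],[0,0,0.5],[0,0,0.65],[0,0,0.65],[0,0,0.65]],"twist":[[0,0,0],[0,0,0],[0,0,0],[0,0,0],[0,0,0],[0,0,0]],"fingers":[-1,-1,-1,-1,-1,-1]}'
```

```text
clock: 24.65
position: [0.6161, -0.0378, 0.0338]
ee_rot: [0.0, 1.0, 0.001, 0.001]
contact_force: [0.2, 1.4, 5.8]
width: 0.0256
clock: 25.25
position: [0.6153, -0.0378, 0.1301]
ee_rot: [0.0, 1.0, 0.001, -0.0]
contact_force: [-0.2, 0.7, -0.2]
width: 0.0255
```

```bash
python3 -m creep '{"slide":[[0.03,-0.15,0],[0.08,-0.35,0],[0.13,-0.55,0],[0.165,-0.73,0],[0.165,-0.83,0],[0.165,-0.83,0],[0.165,-0.83,0]],"twist":[[0,0,0],[0,0,0],[0,0,0],[0,0,0],[0,0,0],[0,0,0],[0,0,0]],"fingers":[-1,-1,-1,-1,-1,-1,-1]}'
python3 - <<'E'
from m import *
d=grab('wrist');e=grab('side');t=grab('top');s=telemetry.get_state();print(s['position'],s['ee_rot'],s['width'])
cv2.imwrite('pics/w16.png',np.hstack([cv2.resize(d['img'],(400,300)),cv2.resize(e['img'][110:260,250:450],(400,300))]))
C=cloud(d);z=C[...,2];hsv=cv2.cvtColor(d['img'],cv2.COLOR_BGR2HSV);Y=(hsv[...,1]>90)&(hsv[...,0]>20)&(hsv[...,0]<40)
R=(np.hypot(C[...,0]-.64,C[...,1]+.162)<.05);P=C[R&Y&(z>.08)]
for a in np.arange(.09,.2,.01):
    q=P[abs(P[:,2]-a)<.005]
    if len(q)>10: print(a.round(3),q[:,0].max().round(4),q[:,1].min().round(4),q[:,1].max().round(4))
C=cloud(e);z=C[...,2];hsv=cv2.cvtColor(e['img'],cv2.COLOR_BGR2HSV);Y=(hsv[...,1]>90)&(hsv[...,0]>20)&(hsv[...,0]<40)
R=(np.hypot(C[...,0]-.64,C[...,1]+.162)<.05);P=C[R&Y&(z>.06)];print('side')
for a in np.arange(.07,.2,.02):
    q=P[abs(P[:,2]-a)<.005]
    if len(q)>5: print(a.round(3),q[:,0].min().round(4),q[:,0].max().round(4),q[:,1].min().round(4))
print(P[:,2].min())
E
```

```text
clock: 25.95
position: [0.6393, -0.1612, 0.1292]
ee_rot: [-0.001, 1.0, 0.0, -0.001]
contact_force: [-0.3, -0.2, 0.4]
width: 0.0257
[ 0.6399066  -0.16071829  0.13021315] [-3.59212247e-04  9.99999090e-01  1.26420666e-03 -3.04103603e-04] 0.025479975873054672
0.1 0.6503 -0.1711 -0.1497
0.11 0.6506 -0.1723 -0.1487
0.12 0.6498 -0.1717 -0.1491
0.13 0.6499 -0.1712 -0.1498
0.14 0.6501 -0.1713 -0.1498
0.15 0.6512 -0.1733 -0.148
0.16 0.6514 -0.1736 -0.1477
0.17 0.652 -0.1737 -0.1477
0.18 0.6516 -0.1737 -0.1478
0.19 0.6513 -0.1737 -0.1481
side
0.11 0.6247 0.6451 -0.1752
0.13 0.6258 0.6466 -0.1752
0.15 0.6248 0.6442 -0.1736
0.17 0.6244 0.6293 -0.1726
0.19 0.6249 0.6361 -0.1723
0.09636067902399231
```

View pics/w16.png

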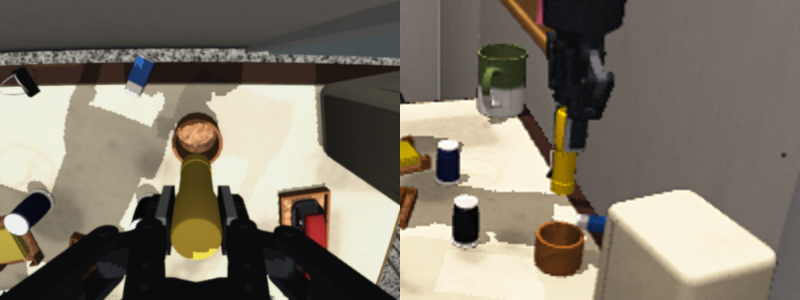

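```bash
python3 -m creep '{"slide":[[0.005,0,-0.15],[0.005,0,-0.3],[0.005,0,-0.45],[0.005,0,-0.54],[0.005,0,-0.59],[0.005,0,-0.61],[0.005,0,-0.625],[0.005,0,-0.625]],"twist":[[0,0,0],[0,0,0],[0,0,0],[0,0,0],[0,0,0],[0,0,0],[0,0,0],[0,0,0]],"fingers":[-1,-1,-1,-1,-1,-1,-1,-1]}'
```

```text
clock: 26.9
position: [0.6419, -0.1625, 0.0378]
ee_rot: [0.0, 1.0, 0.001, 0.001]
contact_force: [0.4, -0.4, 0.4]
width: 0.0261
```

```bash
python3 -m creep '{"slide":[[0,0,-0.01],[0,0,-0.015],[0,0,-0.015]],"twist":[[0,0,0],[0,0,0],[0,0,0]],"fingers":[-1,-1,-1]}'
```

```text
clock: 27.2
position: [0.6422, -0.1625, 0.0377]
ee_rot: [0.001, 1.0, 0.001, 0.002]
contact_force: [-2.5, 1.0, 11.0]
width: 0.0257
```

Seated on the floor (11 N). Release and lift away.

```bash
python3 -m creep '{"slide":[[0,0,0.008],[0,0,0.008],[0,0,0.008],[0,0,0.008],[0,0,0.1],[0,0,0.3],[0,0,0.6],[0,0,0.9],[0,0,1],[0,0,1]],"twist":[[0,0,0],[0,0,0],[0,0,0],[0,0,0],[0,0,0],[0,0,0],[0,0,0],[0,0,0],[0,0,0],[0,0,0]],"fingers":[-1,0.2,0.2,0.2,0.2,0.2,0.2,0.2,0.2,0.2]}'
python3 -m creep '{"slide":[[-0.2,0.2,0.15],[-0.4,0.4,0.3],[-0.6,0.6,0.45],[-0.8,0.9,0.6],[-0.8,0.9,0.6],[-0.8,0.9,0.6]],"twist":[[0,0,0],[0,0,0],[0,0,0],[0,0,0],[0,0,0],[0,0,0]],"fingers":[0.2,0.2,0.2,0.2,0.2,0.2]}'
python3 - <<'E'
from m import *
d=grab('wrist');e=grab('side');t=grab('top');s=telemetry.get_state();print(s['position'],s['width'],s['clock'])
cv2.imwrite('pics/w17.png',np.hstack([cv2.resize(d['img'],(400,300)),cv2.resize(e['img'][130:310,200:440],(400,300))]))
cv2.imwrite('pics/t17.png',cv2.resize(t['img'][85:285,100:420],(800,500)))
for n,d in(('wrist',d),('top',t)):
    C=cloud(d);z=C[...,2]
    def c(x,y,r,zl,zh):
        P=C[(np.hypot(C[...,0]-x,C[...,1]-y)<r)&(z>zl)&(z<zh)]
        return (np.round(cv2.minEnclosingCircle(P[:,:2].astype(np.float32))[0],4),len(P),np.percentile(P[:,2],[50,98]).round(4)) if len(P) else None
    print(n,'glue',c(.64,-.162,.03,.085,.11),'cup',c(.64,-.162,.04,.034,.045),'blue',c(.549,.041,.03,.045,.07),'black',c(.546,-.102,.03,.045,.07),'stamp',c(.465,-.022,.03,.06,.09))
    P=C[(np.abs(C[...,0]-.485)<.12)&(np.abs(C[...,1]+.306)<.055)&(z>.021)&(z<.06)];print('stapler',rect(P) if len(P) else '')
E
```

```text
clock: 28.2
position: [0.6431, -0.163, 0.189]
ee_rot: [0.001, 1.0, 0.001, 0.004]
contact_force: [0.0, -0.3, -0.3]
width: 0.0511
clock: 28.8
position: [0.5202, -0.0263, 0.2745]
ee_rot: [0.0, 1.0, 0.002, 0.0]
contact_force: [0.8, -0.4, 0.6]
width: 0.0512
[ 0.52127708 -0.02816425  0.27274374] 0.05127248388809909 28.95
wrist glue (array([ 0.6406, -0.1611]), 687, array([0.0969, 0.0987])) cup (array([ 0.6396, -0.1606]), 523, array([0.0401, 0.044 ])) blue (array([0.5501, 0.0417]), 508, array([0.0556, 0.0573])) black (array([ 0.5462, -0.1011]), 522, array([0.0554, 0.057 ])) stamp (array([ 0.4654, -0.0219]), 359, array([0.0689, 0.0731]))
stapler ([0.4855, -0.306], (32.1, 137.6), 'long dir deg 7.6')
top glue (array([ 0.6399, -0.1631]), 106, array([0.0971, 0.1005])) cup (array([ 0.6391, -0.1631]), 75, array([0.0399, 0.0439])) blue (array([0.5489, 0.0403]), 109, array([0.056 , 0.0593])) black None stamp (array([ 0.464 , -0.0238]), 91, array([0.0694, 0.075 ]))
stapler ([0.4852, -0.3088], (31.3, 137.3), 'long dir deg 9.8')
```

View pics/w17.png

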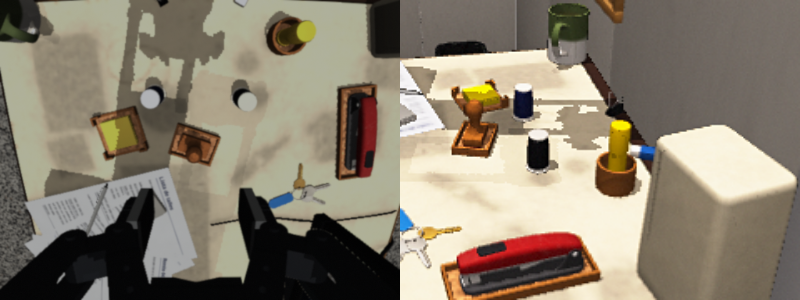

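View pics/t17.png

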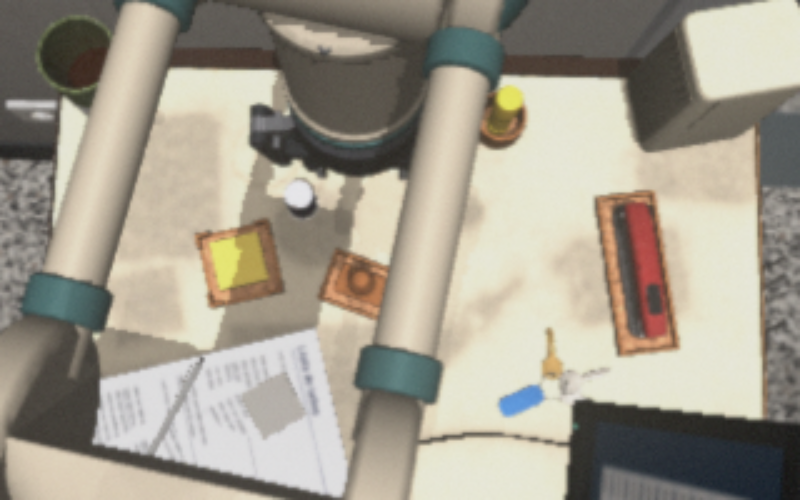

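```bash
python3 -c "
from rig import order
print(order.sign_off())"
```

```text
the job is handed in; nothing more can be done
None
```

All four things are back in their holders in the order asked (stapler, stamp, yellow note block, glue stick), and I handed the job in at about 29 s of the 109 s allowed.

**Last checks:**
- **Stapler:** in the final pictures it lies inside its tray, about 2 mm or less off centre and aligned to within about 2°. Its top was measured at 52–54 mm just after release, against an ideal of 51.
- **Stamp:** its top is at 73–75 mm, against an ideal of 72.
- **Notes:** checked right after release, the block lay flat with its top at 18.5 mm (ideal 18) and square to the tray. The final pictures show it still there.
- **Glue stick:** upright in the cup, with its top at 97 mm (ideal 97) and about 1 mm off centre.
- **Spools:** both still stand within about 1 mm of where they were. The black one was hidden from the top camera at the end, so only the wrist camera measured it; the side picture shows it standing.
- **Gripper:** clear of everything when I signed off.

**Failed or disagreed:**
- **First stapler grasp:** the fingers shut just above the stapler, with no contact force and the stapler unmoved. The wrist and side cameras showed the fingertips about 25 mm higher than the reported TCP. I corrected for that in every later move.
- **Cameras:** the top and wrist cameras differed by about 2 mm, well within the holders' clearances.

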